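Move the cruet set to the other rack in reverse order

ROBOT

A 6-joint arm with a two-finger parallel gripper is mounted at the origin on a cart in front of the work surface, level with it; the furniture and walls round the work are solid. World frame = base frame: x ahead of the robot, y to its left, z up, the work surface at z = 0. Lengths are in m, angles in rad, forces in N, time in s.
With the tool pointing down it reaches from about 0.375 to 0.925 m from the base axis. Payload 5.7 kg.
Tool frame: the origin (TCP) lies midway between the tips of the shut fingers; the grasp point (between the pads) lies 19 mm behind it; z points along the fingers, y is the line along which they close (so a half turn about z gives the same grasp; the last joint's range is limited). The gripper opens to 88 mm and grips with 3 to 60 N. Pads are 20 mm wide; open, the fingers measure 115 mm over their backs; the gripper's body (75 mm by 178 mm) begins 61 mm behind the grasp point.
Start: joints at [-1.332, 0.359, 1.51, -0, 1.272, -0.115], TCP at [0.208, -0.563, 0.223] pointing down, gripper open.
Joint ranges: [-2.97, 2.97], [-1.01, 2.36], [0.21, 2.38], [-0.96, 4.11], [0.2, 2.71], [-2.98, 2.98]. Speed limits (rad/s): [2.39, 2.39, 3.14, 3.14, 3.14, 3.14].

INTERFACE

Orientations are given as a unit quaternion [x, y, z, w].
In Python, from bench import move_ptp, servo_line, goto_joints, move_gripper, sleep, inverse_kinematics, capture, PlanningError, close_job, spot_in, silhouettes, current_clock, current_joint_pos, current_qvel, current_joint_torque, current_position, current_orientation, current_force, current_torque, current_finger_gap, current_grip_force gives the robot as it stands. Calls block until the motion is done:
- move_ptp(position, orientation): joint-space move of the TCP to a pose.
- servo_line(position, orientation=None, rate=0.15, contact_N=None): straight line of the TCP; orientation=None keeps the orientation; rate is the mean speed in m/s. With contact_N (N) it stops when the force on the tool has changed by that much, and returns True; else False.
- goto_joints(angles): joint-space move.
- move_gripper(opening): finger opening in m; the grip force is fixed at half the most; returns when the fingers have stopped.
- sleep(seconds).
- inverse_kinematics(position, orientation): joint angles nearest the present ones, or None.
- capture(name): name is "scene" or "top" or "wrist"; returns a dict with "image" (420x560x3 uint8, blue, green, red), "range_z" (420x560 float32, m along the optical axis (not along the pixel's ray), 0 where there is no reading), "intrinsics" (3x3 intrinsics, pixels), "R" (3x3) and "t" (3): a world point X has camera coordinates R X + t. Camera axes: x right, y down, z forward; pixel columns grow to the right and rows downward; lengths in m; the calibration is good to about 2 mm. A picture is of the moment at which its call begins.
A pose or a line that the arm cannot do raises PlanningError and nothing moves.
- close_job(): hands the job in; it is judged then, once.
Trained networks look in the newest picture that a camera, given by its name, has taken for a name from the list of things; names that differ only in an ending like _2 or _b are one class to them, and where a whole thing is asked for, a point or a joint stands for the part that bears it (a point fixed in the world has none). Each returns a list of dicts, best first, with "conf" (0 to 1); they miss things now and then, are a little off and sometimes report something else, mostly with a low value. They report only what shows in the picture. A call takes as long as a camera call. They do not tell look-alikes from the thing itself.
- spot_in(camera, query): "xy" ([column, row] in pixels, amid what is visible of it).
- silhouettes(camera, query): "region" (420x560 bool, what is visible of it) and "xy" ([column, row] in pixels, amid what is visible of it).
Readings, each from a call of its own:
- current_clock(): time.
- current_joint_pos(): joint angles.
- current_qvel(): joint speeds.
- current_joint_torque(): joint torques, N m.
- current_position(): TCP position.
- current_orientation(): TCP orientation.
- current_force(): force on the tool from outside, world axes, zero at the start.
- current_torque(): the same for the moment, N m.
- current_finger_gap(): finger opening in m.
- current_grip_force(): force on a finger pad.
Only numpy, scipy, OpenCV 4.12 (cv2) and the standard library are available. Lean on these libraries where they do the work, as an engineer would, in place of code of your own. Each camera call takes 0.05 s, during which the arm holds its last target. There are 200 camera calls.

TASK

Move the pepper mill, salt shaker, vinegar bottle and egg timer from their coloured coasters on the white rack to the dark wooden rack, in reverse order, because that rack will later be served from its other side: what stands at the left end now goes to the right end, and so on along the row, left and right as the robot sees them. Stand each one upright in the middle of its cork spot; set it down, do not drop it, and keep the arm clear of the wall cabinets overhead behind the racks.

Things in the scene. Friction and masses are not known exactly. Their poses are not given: they have to be found in the camera images.
- pepper_mill: Turned dark wooden pepper mill, 46 mm across, 127 mm tall, with a small pale knob on top. Origin: centre of its underside; z up. Round: foot 44 mm wide up to 48 mm height, a waist at 48 to 86 mm and a head at 86 to 118 mm, both taken by the fingers as about 36 mm wide. About 0.2 kg.
- salt_shaker: Clear glass salt shaker with steel cap and white salt inside, 42 mm across, 80 mm tall. Origin: centre of its underside; z up. Round, 42 mm wide up to 60 mm height, cap 36 mm wide above. About 0.15 kg.
- vinegar: Small clear bottle with a red and white label and a yellow-green cap, 51 mm across, 168 mm tall. Origin: centre of its underside; z up. Round body 51 mm wide up to 95 mm height; from 95 to 168 mm the neck and cap, taken by the fingers as 24 mm wide. About 0.4 kg.
- egg_timer: Round egg timer with a white lower half and a red dome, 58 mm across, 44 mm tall. Origin: centre of its underside; z up. Widest, 58 mm, in its lower half; take it low, 15 to 25 mm above its underside. About 0.1 kg; its dome does not turn.
- coaster_red: Red plastic coaster, a disc of 68 mm diameter, 4 mm thick, fixed on the white rack; the pepper mill stands on it at the start. Origin: centre of its underside, 10 mm above the worktop.
- coaster_yellow: Yellow plastic coaster, a disc of 68 mm diameter, 4 mm thick, fixed on the white rack; the salt shaker stands on it at the start. Origin: centre of its underside, 10 mm above the worktop.
- coaster_green: Green plastic coaster, a disc of 68 mm diameter, 4 mm thick, fixed on the white rack; the vinegar bottle stands on it at the start. Origin: centre of its underside, 10 mm above the worktop.
- coaster_blue: Blue plastic coaster, a disc of 68 mm diameter, 4 mm thick, fixed on the white rack; the egg timer stands on it at the start. Origin: centre of its underside, 10 mm above the worktop.
- old_rack: White fixed rack, steel wire, a coaster in each bay, on it one thing (underside at z = 14 mm), order varies. Wall cabinets hang from x = 0.6 m on, z = 0.49 m up. Origin: centre of underside, on the worktop; y runs along the row to the robot's left (yaw within 0.3 rad), x away, z up. Board 92 x 316 mm, top at z = 10 mm. Four bay centres at x = 0, y = -126, -42, 42, 126 mm; between them wire hoops along x, 28 mm high; bays open front and back. End loops to y = +-171 mm.
- new_rack: Dark wooden fixed rack, brass wire, empty at first; a flush cork spot, 62 mm, in each bay. Origin: centre of underside, on the worktop; y runs along the row to the robot's left (yaw within 0.3 rad), x away, z up. Board 92 x 316 mm, top at z = 10 mm. Four bay centres at x = 0, y = -126, -42, 42, 126 mm; between them wire hoops along x, 28 mm high; bays open front and back. End loops to y = +-171 mm.
Mind the look-alikes: they are no part of the job. What is shaped like the pepper_mill but blue is not meant.

How it is judged:
At the end, for the whole second after the job is handed in: Each thing stands in the bay of the dark rack that mirrors its starting bay on the white rack (leftmost to rightmost and so on), within 13 mm of the bay centre along and across the rack, upright within 0.1 rad, underside 4 to 16 mm above the worktop, released and at rest ((not (y of coaster_red in the frame of old_rack between -0.146 and -0.106 m) or y of pepper_mill in the frame of new_rack between 0.113 and 0.139 m) and (not (y of coaster_red in the frame of old_rack between -0.062 and -0.022 m) or y of pepper_mill in the frame of new_rack between 0.029 and 0.055 m) and (not (y of coaster_red in the frame of old_rack between 0.022 and 0.062 m) or y of pepper_mill in the frame of new_rack between -0.055 and -0.029 m) and (not (y of coaster_red in the frame of old_rack between 0.106 and 0.146 m) or y of pepper_mill in the frame of new_rack between -0.139 and -0.113 m) and x of pepper_mill in the frame of new_rack between -0.013 and 0.013 m and z of pepper_mill in the frame of new_rack between 0.004 and 0.016 m and angle between each of pepper_mill, salt_shaker, vinegar, egg_timer's own z axis and vertical below 0.1 rad and linear speed of each of pepper_mill, salt_shaker, vinegar, egg_timer below 0.02 m/s and angular speed of each of pepper_mill, salt_shaker, vinegar, egg_timer below 0.15 rad/s and (not (y of coaster_yellow in the frame of old_rack between -0.146 and -0.106 m) or y of salt_shaker in the frame of new_rack between 0.113 and 0.139 m) and (not (y of coaster_yellow in the frame of old_rack between -0.062 and -0.022 m) or y of salt_shaker in the frame of new_rack between 0.029 and 0.055 m) and (not (y of coaster_yellow in the frame of old_rack between 0.022 and 0.062 m) or y of salt_shaker in the frame of new_rack between -0.055 and -0.029 m) and (not (y of coaster_yellow in the frame of old_rack between 0.106 and 0.146 m) or y of salt_shaker in the frame of new_rack between -0.139 and -0.113 m) and x of salt_shaker in the frame of new_rack between -0.013 and 0.013 m and z of salt_shaker in the frame of new_rack between 0.004 and 0.016 m and (not (y of coaster_green in the frame of old_rack between -0.146 and -0.106 m) or y of vinegar in the frame of new_rack between 0.113 and 0.139 m) and (not (y of coaster_green in the frame of old_rack between -0.062 and -0.022 m) or y of vinegar in the frame of new_rack between 0.029 and 0.055 m) and (not (y of coaster_green in the frame of old_rack between 0.022 and 0.062 m) or y of vinegar in the frame of new_rack between -0.055 and -0.029 m) and (not (y of coaster_green in the frame of old_rack between 0.106 and 0.146 m) or y of vinegar in the frame of new_rack between -0.139 and -0.113 m) and x of vinegar in the frame of new_rack between -0.013 and 0.013 m and z of vinegar in the frame of new_rack between 0.004 and 0.016 m and (not (y of coaster_blue in the frame of old_rack between -0.146 and -0.106 m) or y of egg_timer in the frame of new_rack between 0.113 and 0.139 m) and (not (y of coaster_blue in the frame of old_rack between -0.062 and -0.022 m) or y of egg_timer in the frame of new_rack between 0.029 and 0.055 m) and (not (y of coaster_blue in the frame of old_rack between 0.022 and 0.062 m) or y of egg_timer in the frame of new_rack between -0.055 and -0.029 m) and (not (y of coaster_blue in the frame of old_rack between 0.106 and 0.146 m) or y of egg_timer in the frame of new_rack between -0.139 and -0.113 m) and x of egg_timer in the frame of new_rack between -0.013 and 0.013 m and z of egg_timer in the frame of new_rack between 0.004 and 0.016 m); the robot touches nothing.
It fails at once if the pepper mill is dropped or thrown (faster than 0.7 m/s with no finger touching it) or knocked over (tilted more than 0.7 rad) ((linear speed of pepper_mill above 0.7 m/s and contact force between the fingers and pepper_mill below 0.01 N) or angle between pepper_mill's own z axis and vertical above 0.7 rad).
It fails at once if the salt shaker is dropped or thrown (faster than 0.7 m/s with no finger touching it) or knocked over (tilted more than 0.7 rad) ((linear speed of salt_shaker above 0.7 m/s and contact force between the fingers and salt_shaker below 0.01 N) or angle between salt_shaker's own z axis and vertical above 0.7 rad).
It fails at once if the vinegar is dropped or thrown (faster than 0.7 m/s with no finger touching it) or knocked over (tilted more than 0.7 rad) ((linear speed of vinegar above 0.7 m/s and contact force between the fingers and vinegar below 0.01 N) or angle between vinegar's own z axis and vertical above 0.7 rad).
It fails at once if the egg timer is dropped or thrown (faster than 0.7 m/s with no finger touching it) or knocked over (tilted more than 0.7 rad) ((linear speed of egg_timer above 0.7 m/s and contact force between the fingers and egg_timer below 0.01 N) or angle between egg_timer's own z axis and vertical above 0.7 rad).
It also fails if it takes over 141 s, if anything falls off the work surface, if the arm or the gripper's body presses on something with over 40 N, if the wrist force passes 120 N, or if a joint passes its speed limit or range.

## Working session

There is one attempt and no reset: what is moved stays moved. The work goes in short steps, each a Python script; the robot and the scene stay as the last script left them, time stands still between calls to the robot, and variables do not carry over. Pictures are saved under pics/ and viewed, at most 14 in all, crops included, and the job is handed in when it is done.

```bash
mkdir -p pics; cat > h.py <<'E'
import numpy as np, cv2
from bench import *
def cloud(c):
    K=c["intrinsics"];z=c["range_z"];v,u=np.mgrid[:z.shape[0],:z.shape[1]]
    P=np.stack([(u-K[0,2])*z/K[0,0],(v-K[1,2])*z/K[1,1],z],-1)
    P=(P-c["t"])@c["R"]; P[z==0]=np.nan
    return P
E
python3 - <<'E'
from h import *
ims=[]
for n in("top","scene"):
    c=capture(n);ims.append(c["image"]);P=cloud(c);cv2.imwrite(f"pics/{n}1.png",c["image"])
    print(n,"cam at",(-c["R"].T@c["t"]).round(3))
    for q in["pepper_mill","salt_shaker","vinegar","egg_timer","coaster_red","coaster_yellow","coaster_green","coaster_blue","old_rack","new_rack"]:
        for r in silhouettes(n,q)[:3]:
            p=P[r["region"]];p=p[~np.isnan(p[:,0])]
            if len(p): print(q,round(r["conf"],2),np.round(r["xy"]),len(p),"med",np.median(p,0).round(3),"lo",np.percentile(p,3,axis=0).round(3),"hi",np.percentile(p,97,axis=0).round(3))
print(current_clock(),current_orientation())
E
```

```text
top cam at [ 0.296 -0.011  1.224]
pepper_mill 0.87 [185. 174.] 397 med [0.475 0.172 0.116] lo [0.462 0.159 0.021] hi [0.495 0.191 0.139]
pepper_mill 0.74 [115. 234.] 501 med [0.337 0.341 0.076] lo [ 0.319  0.331 -0.001] hi [0.359 0.362 0.126]
salt_shaker 0.64 [152. 164.] 365 med [0.501 0.255 0.085] lo [0.487 0.241 0.013] hi [0.524 0.28  0.096]
vinegar 0.7 [224. 183.] 503 med [0.451 0.089 0.13 ] lo [0.435 0.071 0.034] hi [0.474 0.114 0.183]
egg_timer 0.57 [119. 156.] 534 med [0.525 0.335 0.051] lo [0.502 0.313 0.018] hi [0.553 0.363 0.06 ]
coaster_red 0.77 [200. 182.] 241 med [0.475 0.165 0.014] lo [0.453 0.147 0.01 ] hi [0.514 0.208 0.02 ]
coaster_yellow 0.7 [162. 170.] 314 med [0.496 0.247 0.014] lo [0.475 0.228 0.01 ] hi [0.537 0.287 0.02 ]
coaster_yellow 0.24 [202. 179.] 223 med [0.477 0.165 0.014] lo [0.453 0.148 0.01 ] hi [0.515 0.208 0.019]
coaster_green 0.45 [228. 191.] 184 med [0.44  0.087 0.015] lo [0.428 0.066 0.008] hi [0.48  0.124 0.053]
old_rack 0.81 [171. 173.] 2719 med [0.491 0.22  0.01 ] lo [ 0.422  0.064 -0.   ] hi [0.568 0.37  0.029]
new_rack 0.95 [352. 187.] 4807 m
[... 406 characters left out ...]
511 0.268 0.093]
vinegar 0.65 [259. 191.] 966 med [0.443 0.084 0.091] lo [0.432 0.07  0.023] hi [0.466 0.105 0.178]
egg_timer 0.51 [237. 210.] 575 med [0.454 0.154 0.01 ] lo [0.412 0.056 0.004] hi [0.496 0.344 0.014]
coaster_yellow 0.6 [220. 199.] 54 med [0.484 0.255 0.015] lo [0.471 0.229 0.011] hi [0.498 0.285 0.017]
old_rack 0.87 [237. 208.] 751 med [0.455 0.164 0.01 ] lo [0.412 0.057 0.001] hi [0.501 0.346 0.027]
new_rack 0.81 [366. 253.] 3257 med [ 0.442 -0.231  0.011] lo [ 0.404 -0.367  0.003] hi [ 0.493 -0.062  0.023]
new_rack 0.31 [240. 210.] 568 med [0.453 0.155 0.01 ] lo [0.412 0.057 0.004] hi [0.496 0.338 0.015]
1.1 [ 9.84395799e-01  1.75968486e-01  1.24564822e-05 -4.83594076e-05]
```

View pics/top1.png

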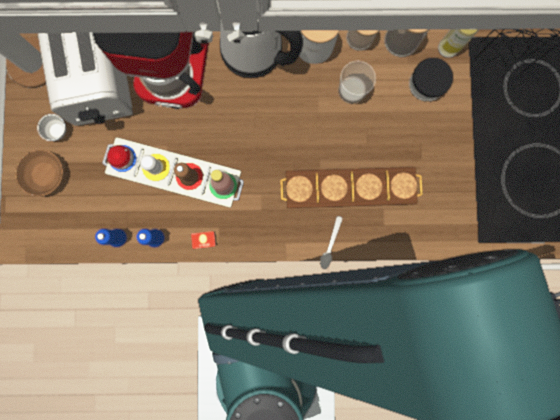

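View pics/scene1.png

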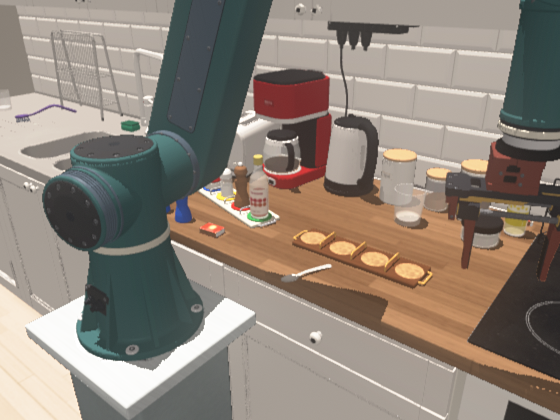

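```bash
python3 - <<'E'
from h import *
c=capture("top");P=cloud(c)
for q in["old_rack","new_rack"]:
    r=silhouettes("top",q)[0];m=cv2.dilate(r["region"].astype(np.uint8),np.ones((5,5)))>0
    p=P[m];p=p[(p[:,2]>.006)&(p[:,2]<.0135)]
    print(q,len(p),cv2.minAreaRect((p[:,:2]*1000).astype(np.float32)))
# cap/top centroids
for n,x,y,z in[("mill",.475,.172,.105),("salt",.501,.255,.08),("vin",.451,.089,.12),("egg",.525,.335,.03)]:
    s=(np.hypot(P[...,0]-x,P[...,1]-y)<.04)&(P[...,2]>z);p=P[s]
    print(n,len(p),p.mean(0).round(4),p.min(0).round(3),p.max(0).round(3),[np.round(x,4) for x in cv2.minEnclosingCircle(p[:,:2].astype(np.float32))])
s=(P[...,2]>.03)&(P[...,0]>.2)&(P[...,0]<.8)
n,l,st,ce=cv2.connectedComponentsWithStats(s.astype(np.uint8))
for i in range(1,n):
    if st[i,4]>40: print(ce[i].round(),st[i,4],np.nanmin(P[l==i],0).round(3),np.nanmax(P[l==i],0).round(3))
E
```

```text
old_rack 2216 ((495.04412841796875, 218.6994171142578), (341.3381042480469, 97.4922103881836), 73.16287231445312)
new_rack 4250 ((452.86773681640625, -211.49888610839844), (99.42794036865234, 340.09466552734375), 0.4711277186870575)
mill 219 [0.4791 0.1769 0.1276] [0.463 0.161 0.111] [0.497 0.195 0.146] [array([0.4809, 0.1785]), np.float64(0.0183)]
salt 203 [0.5032 0.2597 0.0905] [0.486 0.243 0.08 ] [0.522 0.279 0.099] [array([0.5038, 0.2613]), np.float64(0.0186)]
vin 350 [0.4556 0.0936 0.1487] [0.436 0.074 0.12 ] [0.482 0.119 0.187] [array([0.459, 0.096]), np.float64(0.0235)]
egg 488 [0.5258 0.3362 0.05  ] [0.499 0.296 0.03 ] [0.557 0.368 0.063] [array([0.5247, 0.3323]), np.float64(0.037)]
[226.  40.] 36871 [ 0.57 -0.65  0.03] [0.8   0.585 0.603]
[432.  77.] 1349 [ 0.66  -0.452  0.03 ] [ 0.754 -0.356  0.066]
[358.  78.] 753 [ 0.654 -0.259  0.03 ] [ 0.735 -0.179  0.098]
[119. 156.] 483 [0.499 0.312 0.03 ] [0.557 0.368 0.063]
[ 38. 151.] 48 [0.534 0.497 0.03 ] [0.548 0.561 0.038]
[151. 164.] 317 [0.486 0.24  0.032] [0.522 0.279 0.099]
[ 18. 169.] 51 [0.467 0.566 0.03 ] [0.529 0.586 0.037]
[185. 173.] 378 [0.46  0.157 0.03 ] [0.5   0.197 0.146]
[221. 181.] 513 [0.434 0.07  0.031] [0.483 0.119 0.187]
[108. 236.] 356 [0.32  0.333 0.03 ] [0.356 0.365 0.13 ]
[148. 236.] 322 [0.319 0.243 0.03 ] [0.355 0.278 0.132]
[419. 322.] 36462 [ 0.2   -0.523  0.234] [0.298 0.12  0.898]
```

Row from left to right: egg timer (119,156), salt shaker (152,164), pepper mill (185,174), vinegar (224,183). The rack fit agrees with the bays. The blue look-alike mills are in front at (108,236) and (148,236), and the dark rack's spots run from (299,188) to (404,185). I'll move the egg timer first.

```bash
cat >> h.py <<'E'
OLD=(np.array([.495,.2187]),-.294); NEW=(np.array([.4529,-.2115]),.008)
def bay(r,y): c,a=r; return c+y*np.array([-np.sin(a),np.cos(a)])
def quat(r): a=r[1]+np.pi/2; return np.array([np.cos(a/2),np.sin(a/2),0,0])
# name: (old bay y, grasp height over underside, width)
T={"egg":(.126,.024,.058),"salt":(.042,.035,.042),"mill":(-.042,.072,.036),"vin":(-.126,.125,.024)}
def ln(xy,z,q=None,**k): return servo_line(np.array([xy[0],xy[1],z]),q,**k)
def pick(n,fix=(0,0)):
    y,g,w=T[n];p=bay(OLD,y)+fix;q=quat(OLD);off=g-.019
    move_gripper(.085)
    ln(p,.014+off+.12 if n in("egg","salt") else .014+off+.07,q,rate=.2)
    ln(p,.014+off,rate=.1)
    move_gripper(.01 if w<.03 else w-.02)
    print(n,"gap",current_finger_gap(),"grip",current_grip_force(),"t",current_clock())
    ln(p,.014+off+.09,rate=.1)
def carry(n):
    y,g,w=T[n];off=g-.019;zc=(.06 if n=="vin" else .205)+.014+off
    p=bay(OLD,y);d=bay(NEW,-y)
    if n!="vin": ln((.43,min(p[1],.26)),zc,rate=.2)
    ln((.43,d[1]),zc,quat(NEW),rate=.25)
    ln(d,.01+off+.06,rate=.2)
    print("gap",current_finger_gap(),current_grip_force(),"t",current_clock())
def place(n):
    y,g,w=T[n];off=g-.019;d=bay(NEW,-y)
    ln(d,.01+off+.008,rate=.08)
    hit=ln(d,.01+off-.002,rate=.02,contact_N=4)
    print("hit",hit,"dz",current_position()[2]-.01-off)
    move_gripper(.085 if n!="vin" else .07)
    ln(d,.01+off+.12,rate=.15)
    print("t",current_clock())
E
python3 - <<'E'
from h import *
q=quat(OLD)
P=cloud(capture("top")).reshape(-1,3);a=OLD[1];e=np.array([np.cos(a),np.sin(a)])
d=P[:,:2]-bay(OLD,.126);u=d@e;v=d@np.array([-e[1],e[0]])
s=(abs(u)<.13)&(abs(v)<.055)&(P[:,2]>.07);print("obst",s.sum(), P[s].round(2)[:3])
move_ptp(np.array([.42,-.12,.27]),q)
print(current_clock(),current_joint_pos().round(2) if hasattr(current_joint_pos(),'round') else current_joint_pos())
ln((.43,.26),.26,q,rate=.25)
pick("egg")
c=capture("scene");cv2.imwrite("pics/s2.png",c["image"])
E
```

```text
obst 3373 [[0.63 0.34 0.58]
 [0.63 0.34 0.58]
 [0.64 0.34 0.57]]
3.0917 [-0.44  0.07  1.77 -0.    1.3  -0.14]
egg gap 0.05754006748922523 grip 30.00064641237259 t 7.9833
```

```bash
python3 - <<'E'
from h import *
carry("egg");place("egg")
c=capture("top");cv2.imwrite("pics/t3.png",c["image"][80:300,40:480].repeat(1,0));P=cloud(c)
ln((.43,-.05),.25,quat(OLD),rate=.25)
d=bay(NEW,-.126);s=(np.hypot(*(P[...,:2]-d).transpose(2,0,1))<.04)&(P[...,2]>.025)&(P[...,2]<.065)
print(d,P[s].shape,P[s].mean(0))
c=capture("top");P=cloud(c);cv2.imwrite("pics/t4.png",c["image"][80:300,40:480])
s=(np.hypot(*(P[...,:2]-d).transpose(2,0,1))<.045)&(P[...,2]>.025)&(P[...,2]<.065)
p=P[s];print(p.shape,p.min(0),p.max(0))
E
```

```text
gap 0.0572749206717178 29.999694228172302 t 13.55
hit True dz -0.00012760434576262157
t 16.3667
[ 0.45390799 -0.33749597] (186, 3) [ 0.46260392 -0.32121806  0.04384114]
(502, 3) [ 0.42643651 -0.36294216  0.02518996] [ 0.482697   -0.29399694  0.0598921 ]
```

View pics/t4.png

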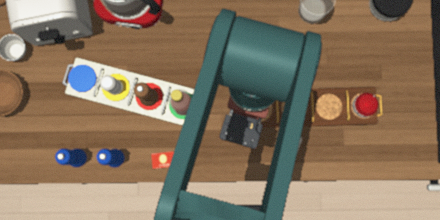

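The egg timer stands centred on the rightmost cork spot, at crop (367,104). Next are the salt shaker and the mill.

```bash
python3 - <<'E'
from h import *
ln((.43,.2),.25,quat(OLD),rate=.25)
for n in("salt","mill"):
    pick(n)
    if not current_finger_gap()>.02: raise SystemExit("missed "+n)
    carry(n);place(n)
    p=current_position();ln((.43,p[1]),.26,rate=.2)
    ln((.43,.1),.26,quat(OLD),rate=.25)
c=capture("top");cv2.imwrite("pics/t5.png",c["image"][80:300,40:480])
E
```

```text
salt gap 0.03837352697145503 grip 29.917038559328653 t 22.2167
gap 0.038454061139112664 29.8530812245518 t 27.2083
hit True dz -0.00013243679571835545
t 30.2667
mill gap 0.03343329122965064 grip 30.00004503526725 t 35.4083
gap 0.0332428308005589 29.999684760114178 t 39.6833
hit True dz -0.00016460948259777036
t 42.8
```

View pics/t5.png

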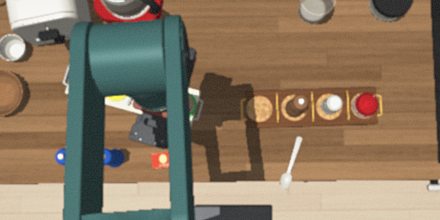

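The salt shaker (331,104) and mill (299,103) stand on their spots. Vinegar next.

```bash
python3 - <<'E'
from h import *
n="vin"
pick(n)
if not current_finger_gap()>.015: raise SystemExit("missed")
carry(n);place(n)
p=current_position();ln((.43,p[1]),.30,rate=.2)
ln((.42,.2),.30,quat(OLD),rate=.25)
c=capture("top");P=cloud(c);cv2.imwrite("pics/t6.png",cv2.resize(c["image"][150:220,260:440],None,fx=4,fy=4))
for k,(y,g,w) in T.items():
    d=bay(NEW,-y);h=dict(egg=.03,salt=.07,mill=.1,vin=.06)[k]
    D=P[...,:2]-d;s=(abs(D[...,0])<.036)&(abs(D[...,1])<.036)&(P[...,2]>h)
    p=D[s]*1000;print(k,d.round(3),len(p),"x",p[:,0].min().round(),p[:,0].max().round(),"y",p[:,1].min().round(),p[:,1].max().round(),"zmax",P[s][:,2].max().round(3))
for r in silhouettes("top","new_rack")[:1]:
    p=P[r["region"]];p=p[(p[:,2]>.006)&(p[:,2]<.0135)];print(cv2.minAreaRect((p[:,:2]*1000).astype(np.float32)))
c=capture("scene");cv2.imwrite("pics/s6.png",cv2.resize(c["image"][150:300,240:460],None,fx=3,fy=3))
E
```

```text
vin gap 0.023420298195894088 grip 29.999061226844788 t 47.1833
gap 0.023639647880528723 29.99873399734497 t 49.3917
hit True dz -0.0002409321944024101
t 52.45
egg [ 0.454 -0.337] 464 x -26.0 29.0 y -26.0 30.0 zmax 0.058
salt [ 0.453 -0.253] 214 x -18.0 16.0 y -15.0 20.0 zmax 0.095
mill [ 0.453 -0.17 ] 220 x -20.0 14.0 y -17.0 18.0 zmax 0.139
vin [ 0.452 -0.086] 457 x -24.0 26.0 y -27.0 23.0 zmax 0.182
((453.30023193359375, -213.15843200683594), (92.33916473388672, 337.265869140625), 1.164750099182129)
```

View pics/t6.png

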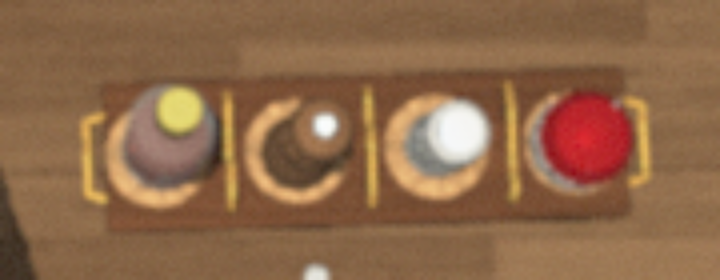

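View pics/s6.png

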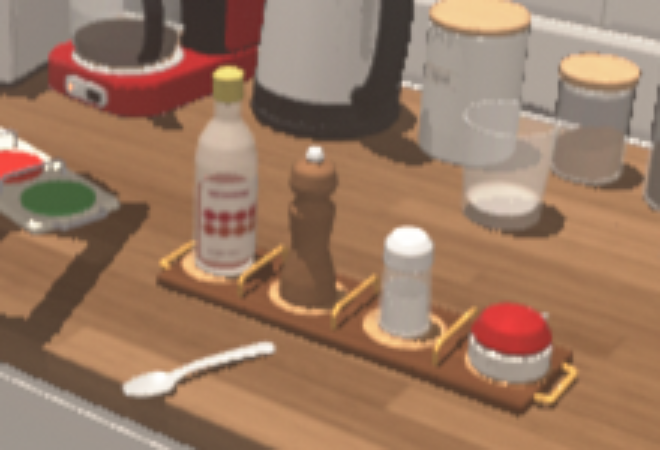

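All four stand upright on their spots, each within about 3 mm of the bay centre, and the arm is clear. I'm handing the job in.

```bash
python3 -c "
from h import *
print(close_job(),current_clock())"
```

```text
the job is handed in; nothing more can be done
the job is handed in; nothing more can be done
```

The job is handed in: from left to right, the vinegar, pepper mill, salt shaker and egg timer stand upright in mirrored order on the dark rack, each about 3 mm or less from its bay centre by the last camera check; the verdict was not shown.

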